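# Pump up the suction foot of the camera stand

### The arm

A 7-joint arm with a two-finger parallel gripper is mounted at the origin on the work surface. World frame = base frame: x ahead of the robot, y to its left, z up, the work surface at z = 0. Lengths are in mm, angles in rad, forces in N, time in s.
With the tool pointing down it reaches from about 400 to 900 mm from the base axis. Payload 5.5 kg.
Tool frame: the origin (TCP) lies at the very end of the fingers, on their centre line; the grasp point (between the pads) lies 19 mm behind it; x points along the fingers, z is the direction in which the jaws open and shut, and the axes are right-handed (so a half turn about x gives the same grasp; the last joint's range is limited). The gripper opens to 85 mm and grips with 20 to 120 N. Pads are 22 mm wide; open, the fingers measure 114 mm over their backs; the gripper's body (76 mm by 85 mm) begins 54 mm behind the grasp point. The pads swing forward as they close: fully open they stand 13 mm farther back than shut.
Start: joints at [1.416, 0.501, -0.427, 1.55, 0.221, 1.138, -0.21], TCP at [263.771, -594.075, 206.61] pointing down, gripper open.
Joint ranges: [-2.88, 2.88], [-0.31, 2.03], [-1.54, 1.56], [0.2, 2.42], [-1.41, 4.55], [0.19, 2.02], [-2.57, 2.57]. Speed limits (rad/s): [2.57, 2.57, 3.14, 3.14, 3.14, 3.14, 3.14].

### API

Orientations are given as [roll, pitch, yaw] about the fixed x, y, z axes, in that order (R = Rz(yaw) Ry(pitch) Rx(roll)).
In Python, from cell import robot gives the robot as it stands. The module is installed in compiled form; this text tells all that it offers. Calls block until the motion is done:
- robot.goto(position, orientation): joint-space move of the TCP to a pose.
- robot.move_straight(position, rot=None, rate=150, guard=None): straight line of the TCP; rot=None keeps the orientation; rate is the mean speed in mm/s. With guard (N) it stops when the force on the tool has changed by that much, and returns True; else False.
- robot.move_j(angles): joint-space move.
- robot.let_go() and robot.grasp(): open the fingers fully, or close them until they stop; the grip force is fixed at half the most.
- robot.hold(seconds).
- robot.ik(position, orientation): joint angles nearest the present ones, or None.
- robot.get_state(): the state.
- robot.capture(name): name is "scene" or "top"; returns a dict with "color" (420x560x3 uint8, red, green, blue), "camera_matrix" (3x3 intrinsics, pixels), "k1" (the pictures are not rectified: a ray, as slopes to the right and down, at radius r is drawn at 1 + k1 r^2 times it, then the intrinsics apply), "T" (4x4, takes a point from camera to world coordinates). Camera axes: x right, y down, z forward; pixel columns grow to the right and rows downward; lengths in mm; the calibration is good to about 2 mm. A picture is of the moment at which its call begins. There is no depth.
A pose or a line that the arm cannot do raises robot.IKError and nothing moves.
- robot.sign_off(): hands the job in, once; it reports no verdict.
Trained networks look in the newest picture that a camera, given by its name, has taken for a name from the list of things; names that differ only in an ending like _2 or _b are one class to them, and where a whole thing is asked for, a point or a joint stands for the part that bears it (a point fixed in the world has none). Each returns a list of dicts, best first, with "confidence" (0 to 1); they miss things now and then, are a little off and sometimes report something else, mostly with a low value. They report only what shows in the picture. A call takes as long as a camera call.
- robot.find_in(camera, query): "position" ([x, y, z] in mm, in world coordinates, good to about 4 mm: the middle of the surface that is visible of it).
- robot.place_of(camera, query): "position" ([x, y, z] in mm, in world coordinates, good to about 4 mm: a listed point, or the origin of a listed thing).
The state is a dict: "time": time; "joints": joint angles; "joint_vel": joint speeds; "tau": joint torques, N m; "tcp_pos": TCP position; "tool_rot": TCP orientation; "force": force on the tool from outside, world axes, zero at the start; "ft_torque": the same for the moment, N m; "opening": finger opening in mm.
Only numpy, scipy, OpenCV 4.12 (cv2) and the standard library are available. Lean on these libraries where they do the work, as an engineer would, in place of code of your own. Each camera call takes 0.05 s, during which the arm holds its last target.

### The job

The camera stand on the examination bench is to be clamped down by its suction foot: with your fingertips, press the round spring plunger fully down and let it rise fully, again and again, until the indicator pin beside it stands fully out, then leave the plunger up. Only press: do not lift or shove the stand, do not touch the pin, and leave the jar, the pot and the caliper where they are.

Things in the scene. Friction and masses are not known exactly. Their poses are not given: they have to be found in the camera images.
- stand: Camera stand, 2.6 kg, standing loose on the bench on a rubber-edged grey foot plate 310 x 180 mm (x by y), 23 mm high. Origin: centre of the underside of the foot plate, z up. In its frame the plunger's axis is at x -85, y 0; the pin's axis at x +5, y +42 (in a black block 40 x 56 mm, top 60 mm above the bench); a steel column of 18 mm diameter stands at x +115, y -45, 300 mm high, and carries a camera that reaches away to x +255 at a height of about 220 to 285 mm.
- plunger: Spring plunger of the pump: round black mushroom cap of 60 mm diameter, 12 mm thick, on a steel rod in a bright barrel of 54 mm diameter. Origin at the centre of the cap's flat top, 110 mm above the bench when up and 86 mm when fully down.
- plunger_down (a joint): How far the plunger is pressed (m): 0 up, 0.024 fully down on its stop. A spring returns it; it takes about 5 N at the top and 14 to 17 N near the bottom.
- pin: Indicator pin: upright steel pin with a round head of 15 mm diameter. Origin at the centre of its top, 66 mm above the bench when fully in, about 102 mm when fully out.
- pin_out (a joint): How far the pin has come out (m): 0 fully in, 0.036 fully out; it starts 0 to 0.012 out. A ratchet lifts it at the lower part of each stroke and friction holds it there: 6 mm for each full stroke (3 to 9 mm for the first), and less or nothing if the plunger is not pressed fully down or not let up fully. 4 to 6 strokes are needed; further strokes move it no more and do no harm.
- jar: Closed specimen jar, 58 mm diameter, 75 mm high, beside the stand. Origin: centre of its underside. A bystander.
- pot: Open white sample pot, 64 mm diameter, 50 mm high, beside the stand. Origin: centre of its underside. A bystander.
- caliper: Caliper lying flat, 200 mm long, up to 12 mm high, beside the stand. Origin: middle of the underside of its beam, x along the beam. A bystander.

How it is judged (in metres and radians):
On the way, in this order (a step that is already met when the one before it is completed fails the run):
1. the fingers press the plunger fully down (value of joint plunger_down above 0.021 m and contact force between the fingers and plunger above 2 N), for 0.04 s.
2. the pin has been pumped fully out (value of joint pin_out above 0.0335 m), for 0.1 s.
At the end, for the whole second after the job is handed in: The pin is fully out (at least 33.5 of its 36 mm), the plunger is up again (within 3 mm), and the stand rests flat on the bench (value of joint pin_out above 0.0335 m and value of joint plunger_down below 0.003 m and linear speed of stand below 0.02 m/s and height (world z) of stand below 0.006 m and angle between stand's own z axis and vertical below 0.05 rad); the robot touches nothing.
It fails at once if the stand is lifted or tipped (height (world z) of stand above 0.01 m or angle between stand's own z axis and vertical above 0.08 rad).
It fails at once if the stand is shoved more than 25 mm (distance of stand from where it was at the start of the episode above 0.025 m).
It fails at once if the robot touches the pin (contact force between any of the fingers, the arm and pin above 0.5 N).
It fails at once if the jar, pot or caliper is moved more than 20 mm (distance of any of jar, pot, caliper from where it was at the start of the episode above 0.02 m).
It also fails if it takes over 48 s, if anything falls off the work surface, if the arm or the gripper's body presses on something with over 40 N, if the wrist force passes 120 N, or if a joint passes its speed limit or range.

## Working session

There is one attempt and no reset: what is moved stays moved. The work goes in short steps, each a Python script; the robot and the scene stay as the last script left them, time stands still between calls to the robot, and variables do not carry over. Pictures are saved under pics/ and viewed, and the job is handed in when it is done.

```bash
mkdir -p pics; python3 - <<'E'
from cell import robot
import cv2
for c in ("scene","top"):
    r=robot.capture(c); cv2.imwrite(f"pics/{c}0.png",r["color"][:,:,::-1])
    print(c,r["T"].round(2).tolist(),r["camera_matrix"].tolist(),r["k1"])
    for q in ("plunger","pin","stand","jar","pot","caliper"):
        print(q,[(d["position"],d["confidence"]) for d in robot.place_of(c,q)][:2])
s=robot.get_state();print(s)
E
```

```text
scene [[-0.33, 0.58, -0.75, 1227.5], [0.95, 0.21, -0.25, 218.78], [0.01, -0.79, -0.62, 557.43], [0.0, 0.0, 0.0, 1.0]] [[411.014935547503, 0.0, 280.57971491427236], [0.0, 411.014935547503, 211.3108192043222], [0.0, 0.0, 1.0]] 0.030577249468676706
plunger [([544.0, -55.9, 112.6], 0.56)]
pin [([647.0, -67.2, 70.8], 0.61)]
stand [([616.1, -101.4, -1.6], 0.9)]
jar [([555.6, -279.5, 3.3], 0.78), ([647.0, -68.7, 70.1], 0.61)]
pot [([483.2, -203.3, -5.5], 0.69)]
caliper [([684.2, 67.2, -3.1], 0.58)]
top [[-0.0, -0.99, 0.17, 478.47], [-1.0, 0.01, 0.02, 20.01], [-0.03, -0.17, -0.99, 1079.76], [0.0, 0.0, 0.0, 1.0]] [[442.58091008390204, 0.0, 274.0211978911614], [0.0, 442.58091008390204, 218.62031510586942], [0.0, 0.0, 1.0]] -0.12730944302636857
plunger []
pin [([644.3, -66.8, 69.7], 0.53)]
stand [([620.4, -100.4, 0.3], 0.96)]
jar [([556.1, -283.0, -1.5], 0.78)]
pot [([484.9, -202.9, 1.9], 0.89)]
caliper [([555.0, -282.4, -2.9], 0.48)]
{'time': 0.7, 'joints': array([ 1.41619331,  0.50083196, -0.4269854 ,  1.55040951,  0.2207839 ,
        1.13829332, -0.21029085]), 'joint_vel': array([-3.94393214e-04, -5.78201563e-04,  2.55702187e-05, -9.16677612e-04,
        7.19150079e-04, -6.93839845e-04, -4.02553018e-05]), 'tau': array([ 1.86184907e-04, -5.69187105e+01, -5.80795661e+00, -2.81275749e+01,
        1.26303223e-02,  2.04224874e-03,  8.20391051e-06]), 'tcp_pos': array([ 263.77157337, -594.08009646,  206.6471002 ]), 'tool_rot': array([ 0.33565865,  1.57071765, -0.81731413]), 'force': array([0.3285195 , 0.94184032, 0.738978  ]), 'ft_torque': array([ 0.0034785 ,  0.00456197, -0.03901966]), 'opening': 85.57154897854032}
```

View pics/scene0.png

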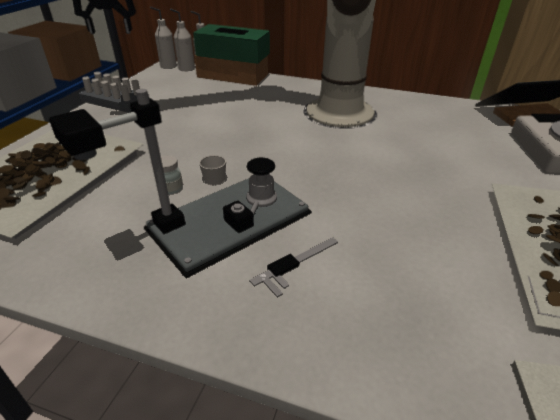

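View pics/top0.png

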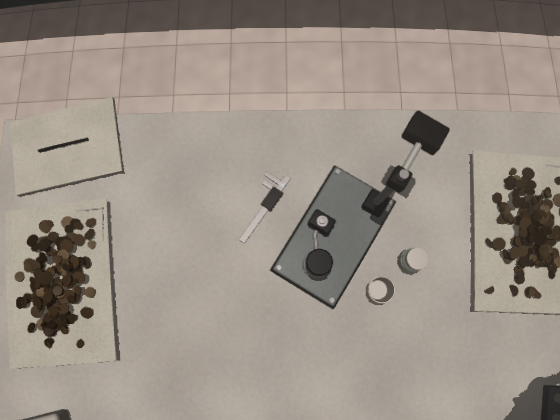

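The scene picture shows the cap top at about (261,165), the pin head at (238,210) and the column base at (168,218). In the top picture the cap is at (319,262), the pin head at (322,221), and the plate corners at (336,167), (396,201), (333,307) and (273,269). The pot is at (380,291) and the jar at (414,260). Next I'll turn these pixels into positions.

```bash
cat >h.py <<'E'
import numpy as np, cv2
from cell import robot
def px2w(c,uv,z):
    K=c["camera_matrix"];T=c["T"]
    p=cv2.undistortPoints(np.array([[uv]],float),K,np.array([c["k1"],0,0,0.]))[0,0]
    d=T[:3,:3]@np.r_[p,1];o=T[:3,3];return (o+d*(z-o[2])/d[2]).round(1)
E
python3 - <<'E'
from h import *
t=robot.capture("top");s=robot.capture("scene")
print("cap",px2w(t,(319,262),110),px2w(s,(261,165),110))
print("pin",[(z,px2w(t,(322,221),z),px2w(s,(238,208.5),z)) for z in(66,72,78)])
C=[px2w(t,p,23) for p in((336,167),(396,201),(333,307),(273,269))]
C=np.array(C);print(C,C.mean(0),np.linalg.norm(C-np.roll(C,1,0),axis=1))
ex=(C[0]+C[1]-C[2]-C[3])[:2];yaw=np.arctan2(ex[1],ex[0]);print("yaw",yaw)
R=np.array([[np.cos(yaw),-np.sin(yaw)],[np.sin(yaw),np.cos(yaw)]])
o=C.mean(0)[:2]
for n,p in dict(pl=(-85,0),pin=(5,42),col=(115,-45)).items(): print(n,o+R@p)
g=t["color"]
cv2.imwrite("pics/topz.png",cv2.resize(g[150:320,250:450,::-1],None,fx=4,fy=4,interpolation=cv2.INTER_CUBIC)[:600])
cv2.imwrite("pics/scenez.png",cv2.resize(s["color"][130:270,140:320,::-1],None,fx=4,fy=4,interpolation=cv2.INTER_CUBIC))
E
```

```text
cap [547.2 -54.2 110. ] [553.1 -53.1 110. ]
pin [(66, array([645.3, -66.5,  66. ]), array([652.2, -63.9,  66. ])), (72, array([644.3, -65.9,  72. ]), array([659.2, -60.4,  72. ])), (78, array([643.3, -65.4,  78. ]), array([666.2, -57. ,  78. ]))]
[[ 787.4 -108.    23. ]
 [ 700.4 -252.9   23. ]
 [ 447.1  -92.    23. ]
 [ 537.5   48.8   23. ]] [ 618.1   -101.025   23.   ] [295.01906718 169.01186349 300.0828219  167.3224432 ]
yaw -0.5631592310143908
pl [546.22631661 -55.64688153]
pin [644.74999285 -68.18024576]
col [ 691.31715599 -200.46969855]
```

View pics/topz.png

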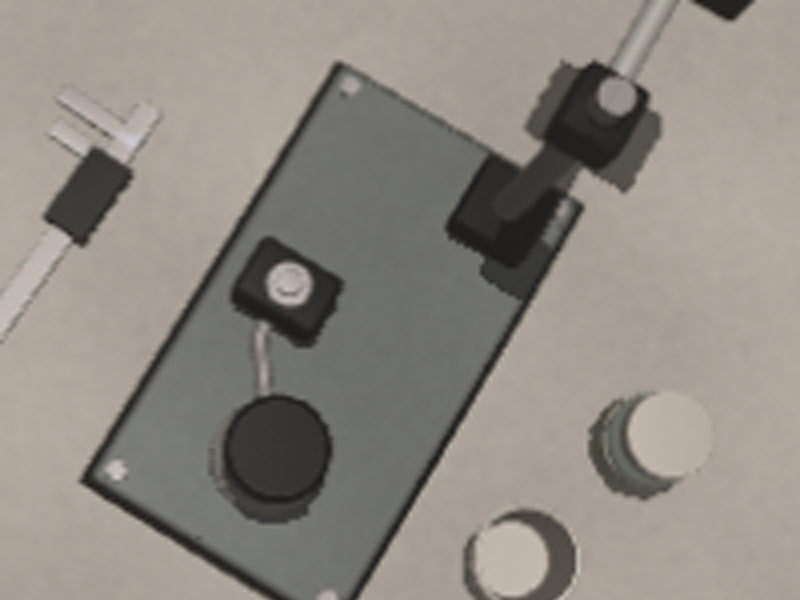

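View pics/scenez.png

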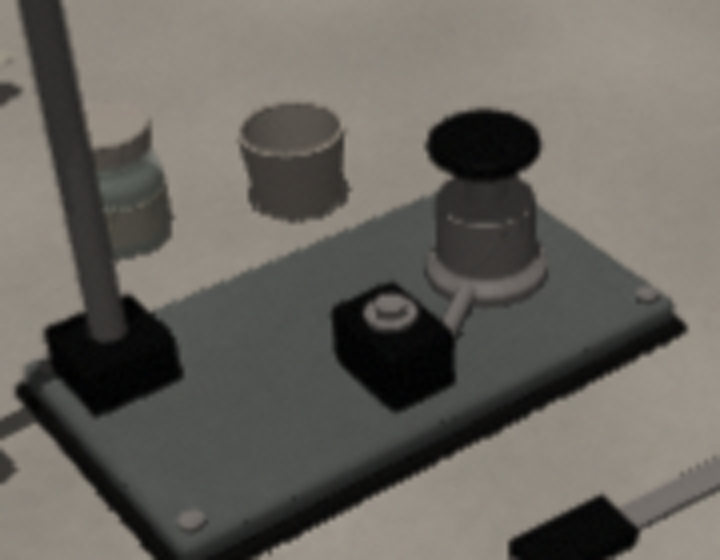

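Both cameras agree with the plate geometry: the plunger is at about (547,-55) and the pin at (645,-67). The top network's 2nd "caliper" fix coincides with the jar, so I discount it. Next I'll close the fingers, approach on the inner side of the stand and make a guarded first press.

```bash
python3 - <<'E'
from h import *
P=np.pi/2
robot.grasp()
q0=robot.get_state()["joints"]
best=None
for yaw in np.arange(-3.1,3.1,0.1):
    q=robot.ik([547,-55,180],[0,P,yaw])
    if q is None: continue
    c=np.abs(np.array(q)-q0).max()
    if best is None or c<best[0]: best=(c,yaw,np.array(q).round(2))
print(best)
yaw=best[1]
s=robot.get_state()
robot.move_straight([264,-594,300],rate=250)
robot.goto([430,-260,300],[0,P,yaw])
robot.goto([547,-55,180],[0,P,yaw])
s=robot.get_state();print(s["time"],s["tcp_pos"],s["force"],s["opening"],s["joints"].round(2))
t=robot.capture("top");cv2.imwrite("pics/top1.png",t["color"][:,:,::-1])
t=robot.capture("scene");cv2.imwrite("pics/scene1.png",t["color"][:,:,::-1])
E
```

```text
(np.float64(0.5898799071965246), np.float64(0.5000000000000031), array([ 0.83,  0.51, -1.02,  1.82,  0.49,  1.09,  0.13]))
4.5167 [547.14560803 -56.94826594 180.08781671] [-0.97500714 -0.55838212  0.43289801] 0.006750630943266927 [ 0.78  0.47 -0.93  1.82  0.43  1.07  0.18]
```

View pics/scene1.png

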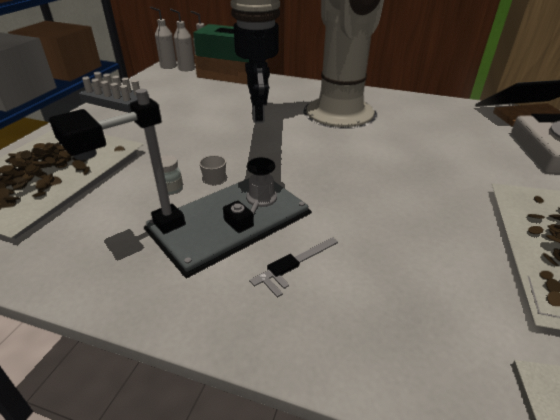

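View pics/top1.png

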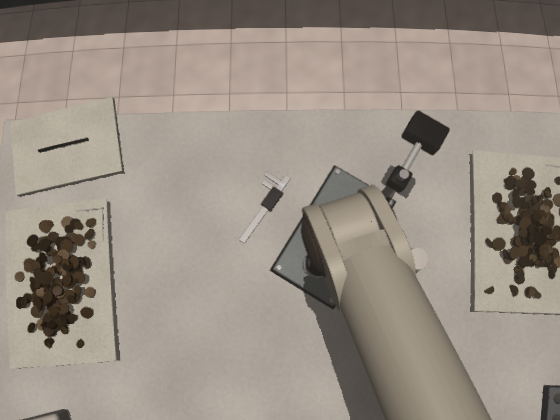

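The tool stands straight over the cap: the fingertips are at (259,118) in the scene picture, above the cap at (261,167). The arm is clear of the column, so I'll make the first guarded press.

```bash
python3 - <<'E'
from h import *
def st(m):
    s=robot.get_state();print(m,round(s["time"],2),s["tcp_pos"].round(1),s["force"].round(1))
robot.move_straight([547,-55,122],rate=80);st("above")
print(robot.move_straight([547,-55,80],rate=25,guard=25));st("down")
robot.hold(0.15);st("held")
robot.capture("scene");c=robot.capture("scene");cv2.imwrite("pics/scene2.png",c["color"][:,:,::-1])
robot.move_straight([547,-55,118],rate=60);robot.hold(.2);st("up")
c=robot.capture("scene")
im=np.hstack([cv2.resize(i[130:270,140:320],None,fx=2.2,fy=2.2,interpolation=cv2.INTER_CUBIC) for i in(cv2.imread("pics/scene2.png"),c["color"][:,:,::-1])]);cv2.imwrite("pics/s3.png",im)
print(robot.place_of("scene","pin"))
E
```

```text
above 5.49 [547.4 -54.7 122.2] [ 0.7 -1.   0.8]
False
down 7.33 [547.  -55.1  80.6] [-2.8  0.1  6.8]
held 7.47 [547.  -55.   80.6] [-3.5 -0.2  7.1]
up 8.56 [546.7 -55.  117.6] [ 0.2 -0.   0.8]
[{'position': [644.3, -69.8, 70.6], 'confidence': 0.43}, {'position': [553.2, -286.6, 1.4], 'confidence': 0.2}]
```

View pics/s3.png

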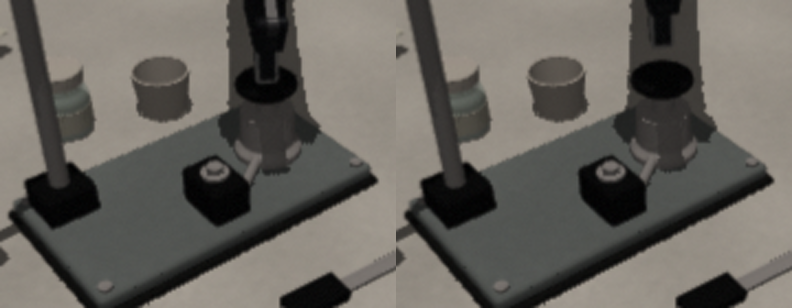

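In the left panel the cap was only partly down and the force was just 7 N. The fingertips therefore touch lower than the TCP suggests. I'll press deeper and log force against height.

```bash
python3 - <<'E'
from h import *
def st(m):
    s=robot.get_state();print(m,round(s["time"],2),s["tcp_pos"].round(1),s["force"].round(1),round(float(s["opening"]),1))
robot.move_straight([547,-55,90],rate=80)
for z in range(86,50,-4):
    hit=robot.move_straight([547,-55,z],rate=40,guard=25);st(z)
    if hit or robot.get_state()["force"][2]>28: break
c=robot.capture("scene");a=c["color"][:,:,::-1]
robot.move_straight([547,-55,118],rate=80);robot.hold(.2);st("up")
c=robot.capture("scene")
im=np.hstack([cv2.resize(i[130:270,140:320],None,fx=2.2,fy=2.2,interpolation=cv2.INTER_CUBIC) for i in(a,c["color"][:,:,::-1])]);cv2.imwrite("pics/s4.png",im)
E
```

```text
86 9.41 [547. -55.  86.] [-0.6 -0.1  0.4] 0.1
82 9.66 [547.7 -55.   82.6] [-0.7 -0.1  4.8] 0.3
78 9.91 [547.7 -55.   78.8] [-1.4 -0.1  7. ] 0.2
74 10.16 [547.7 -55.   74.9] [-2.2 -0.1  8.4] 0.1
70 10.41 [547.7 -55.   71.1] [-1.7 -0.6  9.9] -0.2
66 10.66 [547.7 -55.   67.2] [-3.4 -0.7 11.4] -0.2
62 10.91 [547.8 -55.   63.4] [-3.2 -0.1 12.2] 0.1
58 11.16 [547.8 -55.1  61.2] [-9.5 -1.5 29.9] 0.1
up 12.31 [546.6 -54.9 117.4] [ 0.2 -0.1  0.2] 0.4
```

View pics/s4.png

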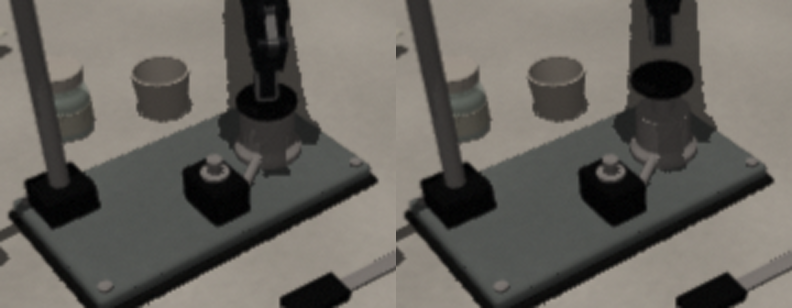

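The pin moved up visibly. Contact is at TCP z≈84 and the stop at ≈61, which is about a 24 mm stroke with the force jumping to 30 N. I'll repeat the strokes to match.

```bash
python3 - <<'E'
from h import *
def st(m):
    s=robot.get_state();print(m,round(s["time"],2),s["tcp_pos"].round(1),s["force"].round(1))
A=[]
for i in range(5):
    robot.move_straight([547,-55,94],rate=80);robot.hold(.1)
    h=robot.move_straight([547,-55,57],rate=45,guard=25);st((i,h))
    robot.hold(.1)
    robot.move_straight([547,-55,94],rate=80);robot.hold(.25)
    A.append(robot.capture("scene")["color"][180:235,200:300,::-1]);st("up")
cv2.imwrite("pics/s5.png",np.vstack([np.hstack([cv2.resize(a,None,fx=2.6,fy=2.6,interpolation=cv2.INTER_CUBIC) for a in A[k:k+2]]) for k in (0,2)]+[np.hstack([cv2.resize(A[4],None,fx=2.6,fy=2.6,interpolation=cv2.INTER_CUBIC)]*2)]))
E
```

```text
(0, True) 13.64 [547.7 -55.2  61.7] [-3.6 -0.7 13.6]
up 14.61 [546.6 -55.   93.5] [ 0.5 -0.3 -0.4]
(1, True) 15.68 [547.5 -55.1  61.8] [-4.3 -1.  12.2]
up 16.64 [546.6 -55.   93.5] [-0.   0.1  0.4]
(2, True) 17.72 [547.6 -55.1  61.8] [-3.6  0.3 13.2]
up 18.68 [546.6 -54.9  93.5] [-1.  -0.3 -0.1]
(3, True) 19.75 [547.5 -55.1  61.8] [-3.  -1.  13.5]
up 20.71 [546.6 -54.9  93.4] [ 1.3 -0.5 -0.1]
(4, True) 21.78 [547.6 -55.1  61.7] [-3.7 -0.5 13.2]
up 22.74 [546.6 -54.9  93.5] [-0.5  0.1  0. ]
```

View pics/s5.png

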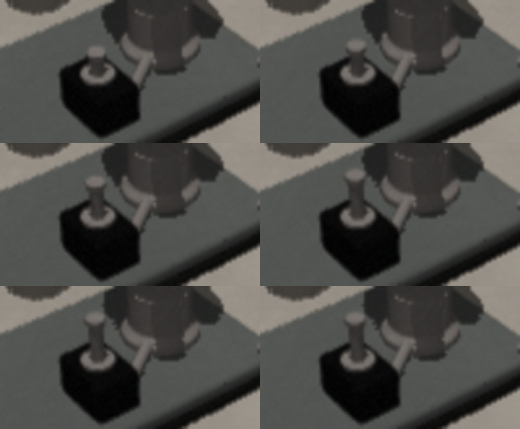

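The pin rises with each stroke and has levelled off by frames 4 and 5, which suggests it is fully out. I'll add two firmer strokes that dwell on the stop, then back off and measure the pin height.

```bash
python3 - <<'E'
from h import *
def st(m):
    s=robot.get_state();print(m,round(s["time"],2),s["tcp_pos"].round(1),s["force"].round(1))
for i in range(2):
    robot.move_straight([547,-55,58.5],rate=45);robot.hold(.1);st(i)
    robot.move_straight([547,-55,94],rate=80);robot.hold(.2)
robot.move_straight([547,-55,200],rate=150)
robot.goto([430,-260,300],[0,np.pi/2,.5]);robot.hold(.2)
robot.hold(.3);st("clear")
s=robot.capture("scene");t=robot.capture("top")
for c in("scene","top"):
  for q in("stand","plunger","pin","jar","pot","caliper"): print(c,q,[(d["position"],d["confidence"]) for d in robot.place_of(c,q)][:1])
for z in(60,66,96,102): 
  P=np.linalg.inv(s["T"])@[645,-67,z,1];x=P[:2]/P[2];x=x*(1+s["k1"]*(x@x));print(z,(s["camera_matrix"]@[*x,1])[:2])
cv2.imwrite("pics/s6.png",cv2.resize(s["color"][130:270,140:320,::-1],None,fx=4,fy=4,interpolation=cv2.INTER_CUBIC))
cv2.imwrite("pics/top6.png",t["color"][:,:,::-1])
E
```

```text
0 23.78 [547.6 -55.1  61.2] [-9.3 -1.  30. ]
1 25.62 [547.6 -55.1  61.2] [-9.7 -2.  30.4]
clear 28.77 [ 430.2 -259.7  299.9] [-0.8  0.1 -0.1]
scene stand [([618.2, -102.3, -4.1], 0.7)]
scene plunger [([549.5, -54.6, 110.9], 0.79)]
scene pin [([647.1, -67.9, 100.7], 0.6)]
scene jar [([554.9, -283.3, 2.4], 0.85)]
scene pot [([481.8, -201.0, -4.3], 0.62)]
scene caliper [([685.3, 66.3, 1.2], 0.56)]
top stand [([618.6, -102.0, 4.8], 0.85)]
top plunger [([541.2, -55.0, 106.2], 0.83)]
top pin [([644.0, -67.9, 102.0], 0.53)]
top jar [([556.0, -281.6, -0.9], 0.94)]
top pot []
top caliper [([687.7, 65.1, -0.6], 0.87)]
60 [238.19265568 208.48552005]
66 [238.02130914 206.0729504 ]
96 [237.13906315 193.6707019 ]
102 [236.9573252  191.12001317]
```

View pics/s6.png

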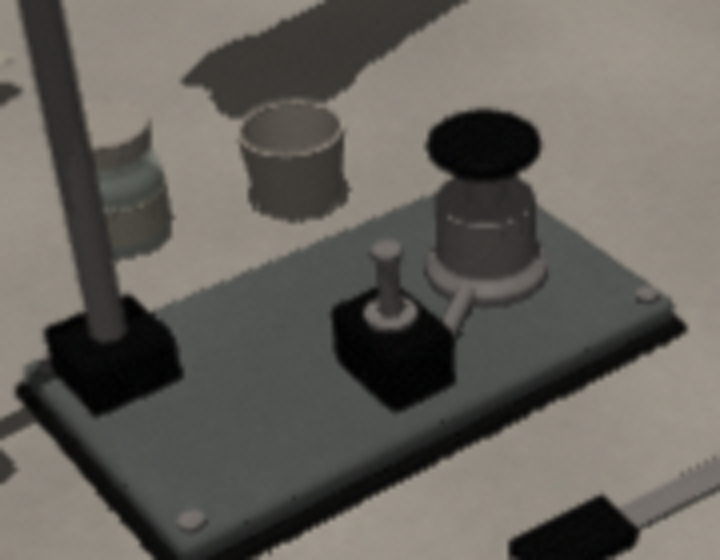

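View pics/top6.png

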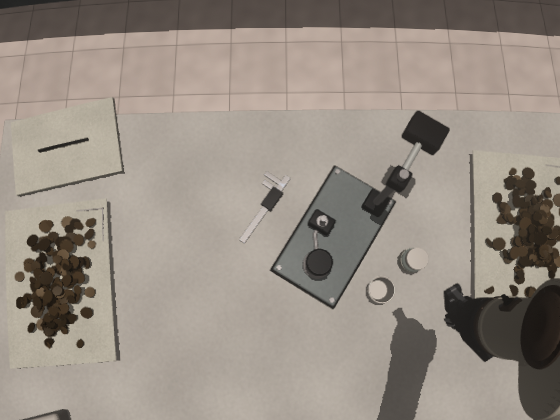

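The pin head is at (236.5,191.5) in the scene picture, and a 102 mm high pin should show at (237,191), so it is fully out. The cap is back at its start pixel (261,165), and the stand and its neighbours are where they were.

```bash
python3 - <<'E'
from cell import robot
robot.sign_off();print(robot.get_state()["time"])
E
```

```text
the job is handed in; nothing more can be done
the job is handed in; nothing more can be done
```

I pumped the plunger with closed fingertips until the indicator pin stood fully out, then backed the arm off and handed the job in at about 29 s. There was one partial stroke and then eight full ones.

**Pin:** in the scene picture its head sits where a pin about 102 mm high should appear. The trained networks put its top at 101 and 102 mm. It had also stopped rising over the last strokes.

**Plunger:** it is up again, at the same pixel as at the start. The networks gave its height as 111 mm (scene) and 106 mm (top). I take the lower reading as noise, since that camera's x was also 6 mm off.

**Stand and bystanders:** the stand, jar and caliper were within about 4 mm of their starting positions, which is within measuring error. The top camera's network missed the pot in the last check, but the scene camera and the picture show it unmoved. The tool force was about zero when the arm was clear.

**Unexpected:** the fingertips touched the cap at a TCP height of 84 mm, where 110 mm was expected. That made the first press only partial. I found the true stop, at a TCP height of about 61 mm, by logging force during the second press. Five of the eight full strokes ended as soon as the force guard tripped at that stop. The other three pressed on it at 30 N.

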